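# Open the child-resistant cap of a solvent tin

## Task

Open the solvent tin: push its child-resistant black cap firmly down, but not so hard that it breaks, turn it counterclockwise while holding it down until it releases, and lift it off. Set the cap down in the aluminium tray, open side down and lying flat, lowering it onto the tray's floor rather than dropping it, and leave the other things on the bench where they are.

Things in the scene. Friction and masses are not known exactly. Their poses are not given: they have to be found in the camera images.
- tin: Rectangular grey sheet-metal solvent tin, 190 (its x) x 110 (its y) x 150 mm high, in a steel bracket bolted to the bench (does not move). Origin: centre of its underside, on the bench. A bar handle stands 37 mm above the tin's top, along its x from -90 to -20 mm. The neck, with the cap on it, is on the tin's top at +50 mm along its x.
- cap: Child-resistant ribbed black cap on the tin's neck: round, 58 mm outer diameter (60 over the ribs), 31 mm high, about 40 g, hollow, open below, a 36 mm raised bar on top along its x. Origin: centre of its underside, z up. About 1.5 mm of sideways play. Two lugs inside, at its +x and -x. Cap or neck breaks at over 32 N between them.
- neck (a point): Fixed point on the neck's axis, 166 mm above the bench: centre of the closed cap's underside. Axes as the tin's. Closed, cap x and tin x agree within 0.06 rad and a spring holds the lugs up in notches: it cannot turn over 0.15 rad or be lifted. Pushed down, the spring resists with 5 N, then 1.1 N more per mm.
- cap_top (a point): Centre of the cap's top, 31 mm above its origin. The cap is free to turn when pushed down by 3 to 10 mm: the depth differs from run to run and cannot be seen. A firm stop is felt 1.5 mm below that depth (spring force there 10 to 18 N, then a steep rise over a fraction of a mm), so press until the stop is felt.
- slot (a point): Fixed point on the neck's axis, 176 mm above the bench; its axes as the tin's. Held down, the cap turns counterclockwise seen from above. From 0.90 to 1.20 rad after closed (middle 1.05, then an end stop) its lugs are under open slots: let up there, it pops up about 3 mm above its closed height and lifts straight off (15 mm clears). Let up sooner, it is caught again.
- tray: Shallow open aluminium tray, fixed, 180 (its x) x 160 (its y) mm outside, walls 4 mm thick and 12 mm high in all, floor about 4 mm above the bench. Origin: centre of its underside. On the other side of the bench's centre line from the tin.
- spool: Bystander, loose: small grey spool of wire standing on end, 52 dia, 41 high. Origin: its underside, on the bench. Leave it alone.
- pliers: Bystander, loose: pliers with orange handles lying flat, 140 long. Origin: its underside, on the bench. Leave it alone.
- screwdriver: Bystander, loose: screwdriver with wooden handle, lying at the back. Origin: its underside, on the bench. Leave it alone.
- bottle: Bystander, loose: round white bottle with label and small cap, 66 dia, 150 high, standing; not the one to open. Origin: its underside, on the bench. Leave it alone.
- jar: Bystander, loose: amber glass jar with steel lid, 72 dia, 75 high. Origin: its underside, on the bench. Leave it alone.
- file: Bystander, loose: flat steel file 200 x 22 x 8, lying. Origin: its underside, on the bench. Leave it alone.
- block: Bystander, loose: brass block 90 x 50 x 40. Origin: its underside, on the bench. Leave it alone.
Not all that is in view belongs to the job. Leave any yellow look-alike of the tin alone. Leave any white look-alike of the cap alone.

How it is judged:
On the way, in this order (a step that is already met when the one before it is completed fails the run):
1. the cap, still on the neck, is pushed down and turned out of its lock (angle between the x axis of cap and the x axis of tin, either way round above 0.78 rad and horizontal distance between cap and neck below 0.008 m and z of cap in the frame of neck below 0.006 m), for 0.05 s.
2. the cap is lifted clear of the neck (z of cap in the frame of neck above 0.02 m), for 0.1 s.
At the end, for the whole second after the job is handed in: The cap lies at rest inside the tray (wholly within its walls), flat on the tray floor, open side down (within 0.1 rad), released (x of cap in the frame of tray between -0.062 and 0.062 m and y of cap in the frame of tray between -0.052 and 0.052 m and z of cap in the frame of tray below 0.008 m and angle between cap's own z axis and vertical below 0.1 rad and linear speed of cap below 0.02 m/s); the robot touches nothing.
It fails at once if cap and tin pressed together with more than 32 N (they break) (contact force between cap and tin above 32 N).
It fails at once if the cap is dropped: it is still faster than 0.55 m/s (a fall of over 15 mm) when its underside comes below 25 mm (height (world z) of cap below 0.025 m and linear speed of cap above 0.55 m/s).
It fails at once if a bystander is moved more than 30 mm (distance of any of spool, pliers, screwdriver, bottle, jar, file, block from where it was at the start of the episode above 0.03 m).
It also fails if it takes over 59 s, if anything falls off the work surface, if the arm or the gripper's body presses on something with over 40 N, if the wrist force passes 120 N, or if a joint passes its speed limit or range.

## Robot

A 6-joint arm with a two-finger parallel gripper is mounted at the origin on the work surface. World frame = base frame: x ahead of the robot, y to its left, z up, the work surface at z = 0. Lengths are in m, angles in rad, forces in N, time in s.
With the tool pointing down it reaches from about 0.425 to 0.95 m from the base axis. Payload 3.5 kg.
Tool frame: the origin (TCP) lies between the finger pads; the fingertips stand 22 mm ahead of it and the grasp point (between the pads) lies 3 mm ahead of it (ctrl.nose_length is the z of the fingertips in the tool frame, in m); z points along the fingers, y is the line along which they close (so a half turn about z gives the same grasp; the last joint's range is limited). The gripper opens to 85 mm and grips with 20 to 120 N. Pads are 22 mm wide; open, the fingers measure 114 mm over their backs; the gripper's body (76 mm by 85 mm) begins 54 mm behind the grasp point. The pads swing forward as they close: fully open they stand 13 mm farther back than shut.
Start: joints at [1.014, 0.286, 1.577, -0, 1.279, -0.15], TCP at [0.267, 0.62, 0.253] pointing down, gripper open.
Joint ranges: [-2.77, 2.77], [-0.9, 2.22], [0.21, 2.48], [-1.53, 4.67], [0.24, 2.81], [-2.84, 2.84]. Speed limits (rad/s): [2.79, 2.79, 3.14, 3.14, 3.14, 3.14].

## Interface

Orientations are given as a unit quaternion [x, y, z, w].
In Python, from plant import ctrl gives the robot as it stands. The module is installed in compiled form; this text tells all that it offers.
- The arm moves only by the tool send_rows, never from a script. Its argument "rows" is text: rows parted by semicolons, each of 7 numbers parted by spaces: the turn, a rotation vector about the tool's x, y, z in parts of the range, where 1.0 means 60 degrees, then the shift along the tool's x, y, z in parts of the range, where 1.0 means 750 mm, then the opening, from -1 (shut) to 1 (fully open). A call has 1 to 8 rows; each row is the pose to reach, as a shift and turn from the pose commanded when the call began, along the tool's axes at that moment; what a row does not reach only later rows make up. A row lasts 1/8 s, in which the tool goes at most 62.5 mm and 10.7 degrees, less where a joint would pass 70% of its speed; a pose out of reach is approached as far as the arm can. No shift or turn number may pass 1 either way. A call with a gripper value outside its range is refused whole. The fingers move at their own pace and stop on an object; "grip_force" is the grip in N (left out, the last holds). Time passes only in rows, so rows that repeat a pose let the fingers close. It gives the time, the measured TCP pose, the force, the opening and the grip force at its end, in the units of the state.
- ctrl.get_state(): the state, without advancing time (a new reading comes with each control period).
- ctrl.read_camera(name): name is "scene" or "top"; returns a dict with "color" (384x512x3 uint8, red, green, blue), "fx", "fy", "cx", "cy" (pixels), "extrinsics" (4x4, takes a point from world to camera coordinates). Camera axes: x right, y down, z forward; pixel columns grow to the right and rows downward; lengths in m; the calibration is good to about 2 mm. A picture is of the moment at which its call begins. There is no depth.
- ctrl.sign_off(): hands the job in; it is judged then, once.
Trained networks look in a picture, given as the dict that the camera call returned (one of the last four; its "shot" number tells which), for a name from the list of things; names that differ only in an ending like _2 or _b are one class to them, and where a whole thing is asked for, a point or a joint stands for the part that bears it (a point fixed in the world has none). Each returns a list of dicts, best first, with "p" (0 to 1); they miss things now and then, are a little off and sometimes report something else, mostly with a low value. They report only what shows in the picture. A call takes as long as a camera call. They do not tell look-alikes from the thing itself.
- ctrl.look_for(picture, target): "position" ([x, y, z] in m, in the coordinates of the camera as it stood for that picture, good to about 4 mm: the middle of the surface that is visible of it).
The state is a dict: "time": time; "qpos": joint angles; "dq": joint speeds; "joint_efforts": joint torques, N m; "eef_pos": TCP position; "tcp_rot": TCP orientation; "contact_force": force on the tool from outside, world axes, zero at the start; "wrist_torque": the same for the moment, N m; "opening": opening from 0.0 (shut) to 1.0 (fully open); "finger_force": force on a finger pad.
Only numpy, scipy, OpenCV 4.12 (cv2) and the standard library are available. Lean on these libraries where they do the work, as an engineer would, in place of code of your own. Each camera call takes 0.05 s, during which the arm holds its last target. There are 200 camera calls.

## Working session

There is one attempt and no reset: what is moved stays moved. The work goes in short steps, Python scripts to look and compute and a tool call to move; the robot and the scene stay as the last step left them, time stands still between calls to the robot, and variables do not carry over. Pictures are saved under pics/ and viewed, at most 10 in all, crops included, and the job is handed in when it is done.

Besides the shell and the picture viewer there is one more tool, called after "Call:" as name(argument=value, ...) on one line, values as JSON. send_rows: Moves the arm, as the interface text tells. Its arguments: {"type":"object","properties":{"rows":{"type":"string"},"grip_force":{"type":"number"}},"required":["rows"]}

```bash
mkdir -p pics; cat > h.py <<'E'
import numpy as np, cv2
from plant import ctrl
def shot(n,save=None):
    p=ctrl.read_camera(n)
    if save: cv2.imwrite('pics/'+save,cv2.cvtColor(p['color'],cv2.COLOR_RGB2BGR))
    return p
def look(p,t):
    T=np.linalg.inv(np.array(p['extrinsics']))
    return [(round(d['p'],2),(T[:3,:3]@np.array(d['position'])+T[:3,3]).round(4).tolist(),proj(p,T[:3,:3]@np.array(d['position'])+T[:3,3])) for d in ctrl.look_for(p,t)]
def proj(p,w):
    E=np.array(p['extrinsics']);c=E[:3,:3]@np.array(w)+E[:3,3]
    return [round(float(p['fx']*c[0]/c[2]+p['cx']),1),round(float(p['fy']*c[1]/c[2]+p['cy']),1)]
def unproj(p,uv,z):
    E=np.array(p['extrinsics']);T=np.linalg.inv(E)
    d=T[:3,:3]@np.array([(uv[0]-p['cx'])/p['fx'],(uv[1]-p['cy'])/p['fy'],1]);o=T[:3,3]
    return (o+d*(z-o[2])/d[2]).round(4).tolist()
E
python3 - <<'E'
from h import *
for n in('scene','top'):
    p=shot(n,n+'0.png'); print(n,p['fx'],p['cx'],p['cy'],np.array(p['extrinsics']).round(4).tolist())
    for t in('tin','cap','tray','bottle','jar','spool','block','pliers','file','screwdriver'): print(t,look(p,t))
s=ctrl.get_state();print(s['tcp_rot'],s['contact_force'])
E
```

```text
scene 453.39433297483123 250.12157908394542 192.66030663032765 [[0.2387, 0.9711, -0.0045, -0.135], [0.8056, -0.2006, -0.5574, -0.3717], [-0.5422, 0.1295, -0.8302, 1.8639], [0.0, 0.0, 0.0, 1.0]]
tin [(0.9, [0.645, 0.4237, 0.156], [385.5, 185.1]), (0.88, [0.5981, 0.1871, 0.1539], [309.7, 188.5])]
cap [(0.89, [0.5963, 0.1785, 0.1986], [308.4, 180.4]), (0.66, [0.7729, 0.1797, 0.0297], [320.5, 254.9])]
tray [(0.9, [0.4709, -0.2446, 0.0069], [175.0, 207.9])]
bottle [(0.97, [0.7837, 0.0574, 0.0969], [285.8, 257.1])]
jar [(0.69, [0.4153, 0.4316, 0.0552], [355.4, 150.2])]
spool [(0.7, [0.4189, -0.0128, 0.0395], [236.7, 177.5])]
block [(0.79, [0.3788, -0.4298, 0.0376], [116.8, 192.3]), (0.42, [0.6099, -0.0012, 0.0158], [252.9, 225.8])]
pliers [(0.7, [0.6069, 0.0008, 0.0136], [253.3, 225.2]), (0.16, [0.5962, 0.1809, 0.2007], [309.2, 179.8])]
file [(0.75, [0.5552, -0.4441, 0.0062], [119.0, 241.4])]
screwdriver [(0.8, [0.7349, -0.1355, 0.0235], [221.1, 267.1])]
top 398.3961483650531 255.60486748704602 194.41362292431523 [[0.0249, -0.9997, 0.001, -0.0232], [-0.9808, -0.0246, -0.1936, 0.584], [0.1936, 0.0038, -0.9811, 1.3918], [0.0, 0.0, 0.0, 1.0]]
tin [(0.74, [0.5276, 0.2014, 0.15], [193.2, 204.1])]
cap [(0.75, [0.5807, 0.1817, 0.1996], [197.7, 185.7]), (0.49, [0.7611, 0.182, 0.0304], [206.5, 148.8])]
tray [(0.9, [0.4637, -0.2503, 0.0006], [319.8, 230.8]), (0.18, [0.4095, -0.0082, 0.0398], [254.3, 243.1])]
bottle []
jar [(0.8, [0.3905, 0.4301, 0.0717], [129.3, 244.7])]
spool [(0.75, [0.4072, -0.0077, 0.0425], [254.1, 243.7])]
block [(0.81, [0.3596, -0.4282, 0.0373], [371.5, 260.1])]
pliers [(0.67, [0.5995, 0.001, 0.0119], [253.2, 192.7])]
file [(0.88, [0.5433, -0.4476, 0.0088], [372.9, 210.6])]
screwdriver [(0.53, [0.7245, -0.1366, 0.0224], [290.3, 160.8])]
[2.01993393e-01 9.79386884e-01 8.86229959e-06 6.49549675e-06] [-0.30211526 -0.41126624  0.38713039]
```

```bash
python3 - <<'E'
import cv2,numpy as np
a=cv2.imread('pics/scene0.png');cv2.imwrite('pics/s1.png',cv2.resize(a,(800,600)))
b=cv2.imread('pics/top0.png')
cv2.imwrite('pics/t1.png',cv2.resize(b[120:280,110:410],(800,427),interpolation=cv2.INTER_CUBIC))
E
```

```text
(no output)
```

View pics/s1.png

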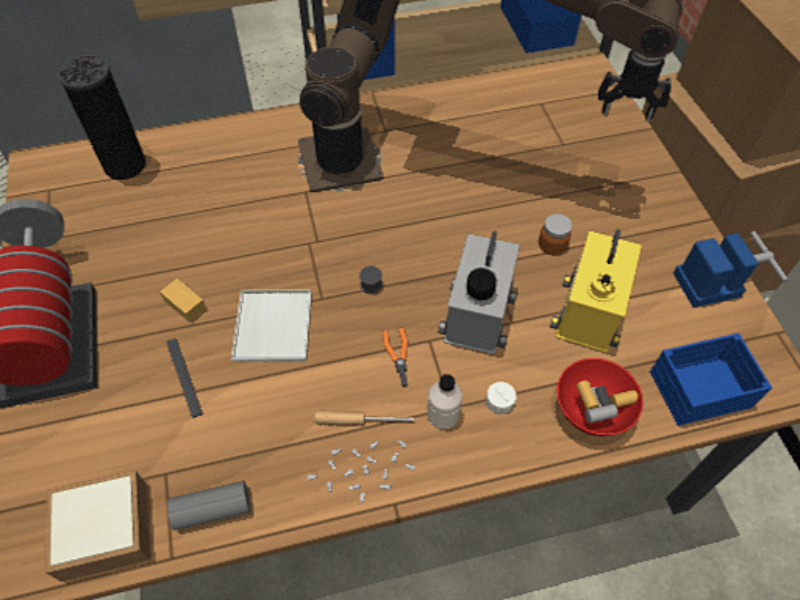

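View pics/t1.png

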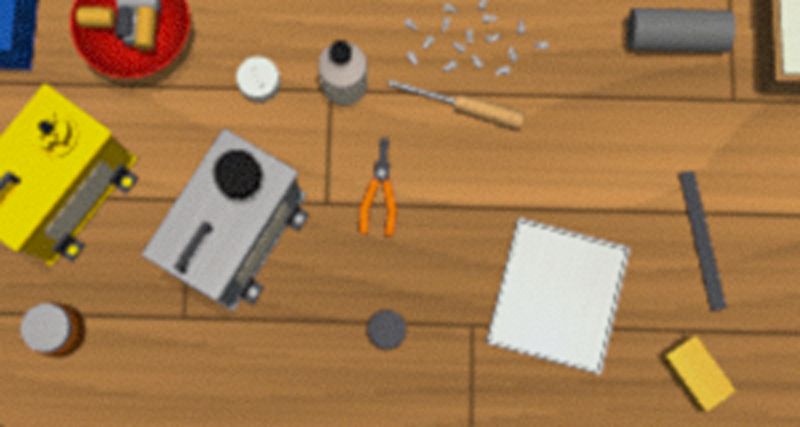

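```bash
cat > m.py <<'E'
from h import *
from scipy.optimize import minimize
def capfit(p,guess,z0=.166,win=45,thr=60):
    g=p['color'].max(2); u=proj(p,[*guess,z0+.031]); m=np.zeros(g.shape,np.uint8)
    x,y=int(u[0]),int(u[1]); m[y-win//2:y+win//2,x-win//2:x+win//2]=1
    m&=(g<thr).astype(np.uint8)
    n,l,s,c=cv2.connectedComponentsWithStats(m); k=1+np.argmax(s[1:,4]); cent=c[k]; area=s[k,4]
    a=np.linspace(0,2*np.pi,60,endpoint=False); xy=np.array(guess[:2],float)
    for _ in range(4):
        pts=np.array([proj(p,[xy[0]+.0295*np.cos(t),xy[1]+.0295*np.sin(t),z]) for z in(z0,z0+.031) for t in a],np.float32)
        h=cv2.convexHull(pts); M=cv2.moments(h); mc=np.array([M['m10'],M['m01']])/M['m00']
        d=np.array(unproj(p,cent,z0+.02))-np.array(unproj(p,mc,z0+.02)); xy+=d[:2]
    return xy.round(4),cent.round(1),int(area),round(M['m00'])
E
python3 - <<'E'
from m import *
S=shot('scene');T=shot('top')
for p in(S,T): print(capfit(p,(.59,.18)))
c=T['color'].astype(int); hsv=cv2.cvtColor(T['color'],cv2.COLOR_RGB2HSV)
print('px',c[200,180],c[215,200],c[222,207], ctrl.nose_length)
m=((hsv[...,1]<45)&(hsv[...,2]>130)).astype(np.uint8); m[:,:160]=0;m[:,226:]=0;m[:165]=0;m[240:]=0
m=cv2.morphologyEx(m,cv2.MORPH_CLOSE,np.ones((3,3)))
n,l,s,_=cv2.connectedComponentsWithStats(m);k=1+np.argmax(s[1:,4])
P=np.argwhere(l==k)[:,::-1].astype(np.float32)
W=np.array([unproj(T,q,.15)[:2] for q in P],np.float32); print('tin rect',s[k],cv2.minAreaRect(W),cv2.boxPoints(cv2.minAreaRect(W)).round(3).tolist())
m=((hsv[...,1]<40)&(hsv[...,2]>150)).astype(np.uint8); m[:,:285]=0;m[:,355:]=0;m[:195]=0;m[270:]=0
P=np.argwhere(m>0)[:,::-1]
W=np.array([unproj(T,q,.008)[:2] for q in P],np.float32);print('tray',cv2.minAreaRect(W))
A=cv2.resize(S['color'][140:230,270:420],(780,468),interpolation=2);cv2.imwrite('pics/z1.png',A[...,::-1])
E
```

```text
(array([0.5888, 0.1799]), array([307.5, 181.6]), 311, 339)
(array([0.5866, 0.1807]), array([198.8, 185.1]), 233, 283)
px [173 170 169] [182 181 180] [143 104  58] 0.022
tin rect [ 164  169   57   63 1459] ((0.5432835221290588, 0.2059648185968399), (0.11236072331666946, 0.1926097720861435), 60.28343200683594) [[0.4320000112056732, 0.20499999821186066], [0.5989999771118164, 0.10899999737739563], [0.6549999713897705, 0.2070000022649765], [0.4869999885559082, 0.3019999861717224]]
tray ((0.46579936146736145, -0.24626439809799194), (0.15940679609775543, 0.1800498217344284), 76.34645080566406)
```

View pics/z1.png

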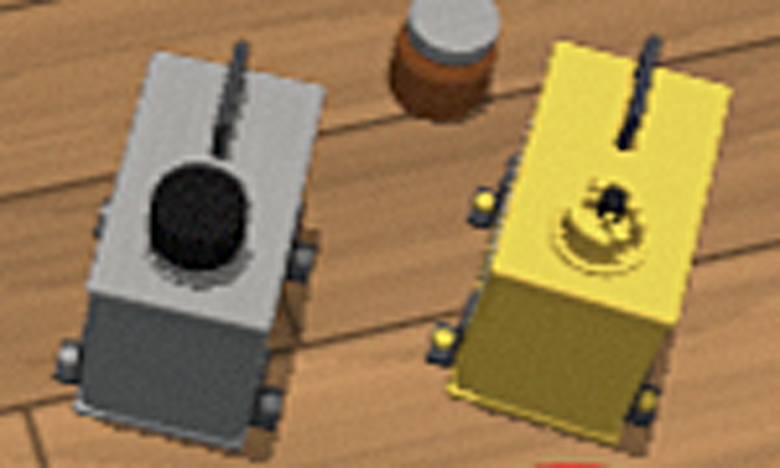

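Candidates: the grey tin with a black cap at scene (308,181), the yellow tin at (385,185), and a loose white cap at (320,255). The grey tin with the black cap fits the description. Neck is about (0.587, 0.181), tin x points at -30°, and the tray is centred at (0.466, -0.246).

```bash
cat > g.py <<'E'
import sys
from h import *
from scipy.spatial.transform import Rotation as R
s=ctrl.get_state(); r=R.from_quat(s['tcp_rot']); M=r.as_matrix(); p=np.array(s['eef_pos'])
print('t',s['time'],'pos',p.round(4),'yaw',round(float(np.degrees(np.arctan2(M[1,1],M[0,1]))),2),'F',np.round(s['contact_force'],2),'op',s['opening'])
if len(sys.argv)>4:
    a=list(map(float,sys.argv[1:])); t=np.radians(a[3])
    G=np.array([[-np.sin(t),np.cos(t),0],[np.cos(t),np.sin(t),0],[0,0,-1]]).T
    G=np.column_stack([[ -np.sin(t)*-1, -np.cos(t),0],[np.cos(t),np.sin(t),0],[0,0,-1]])
    G[:,0]=np.cross(G[:,1],G[:,2])
    print('turn',np.degrees(R.from_matrix(M.T@G).as_rotvec()).round(2),'shift',(M.T@(np.array(a[:3])-p)*1000).round(1))
E
python3 g.py .587 .181 .26 30
```

```text
t 1.2 pos [0.267  0.6199 0.2534] yaw 66.69 F [0.9  0.33 0.07] op 1.0004880475514466
turn [ 0.   -0.   36.69] shift [-467.5 -276.5   -6.7]
```

The manual's scale: shifts go in shares of 750 mm and turns go in shares of 60 degrees. Converting my numbers, -467.5 mm / 750 = -0.6233, -276.5 mm / 750 = -0.3687, 36.7 degrees / 60 = 0.6117.

Call:
send_rows(rows="0 0 0.2 -0.2 -0.12 -0.0093 1;0 0 0.3333 -0.3333 -0.2 -0.0093 1;0 0 0.5 -0.4667 -0.28 -0.0093 1;0 0 0.6117 -0.6233 -0.3687 -0.0093 1;0 0 0.6117 -0.6233 -0.3687 -0.0093 1;0 0 0.6117 -0.6233 -0.3687 -0.0093 1;0 0 0.6117 -0.6233 -0.3687 -0.0093 1;0 0 0.6117 -0.6233 -0.3687 -0.0093 1", grip_force=20)

```text
time: 2.2
eef_pos: [0.5624, 0.2141, 0.2604]
tcp_rot: [0.5, 0.866, 0.0, 0.0]
contact_force: [1.3, -0.1, -0.7]
opening: 0.998
finger_force: 0.0
```

```bash
python3 g.py .587 .181 .24 30
```

```text
t 2.2 pos [0.5624 0.2141 0.2604] yaw 29.99 F [ 1.26 -0.09 -0.7 ] op 0.9978306655134056
turn [ 0.05  0.01 -0.01] shift [-41.    4.7  20.4]
```

Call:
send_rows(rows="0 0 0 -0.0547 0.0063 0.0133 1;0 0 0 -0.0547 0.0063 0.0267 1;0 0 0 -0.0547 0.0063 0.0267 1")

```text
time: 2.58
eef_pos: [0.585, 0.1829, 0.2386]
tcp_rot: [0.5, 0.866, -0.001, -0.001]
contact_force: [-0.3, 0.9, 0.2]
opening: 1.002
finger_force: 0.0
```

```bash
python3 g.py .587 .181 .194 30; python3 -c "
from h import *
p=shot('top');q=shot('scene')
A=np.hstack([cv2.resize(p['color'][140:230,150:250],(400,360),interpolation=2),cv2.resize(q['color'][130:220,260:360],(400,360),interpolation=2)]);cv2.imwrite('pics/z2.png',A[...,::-1])"
```

```text
t 2.575 pos [0.585  0.1829 0.2386] yaw 29.98 F [-0.33  0.87  0.18] op 1.0022181600824362
turn [-0.15 -0.09 -0.02] shift [-2.7  0.9 44.5]
```

View pics/z2.png

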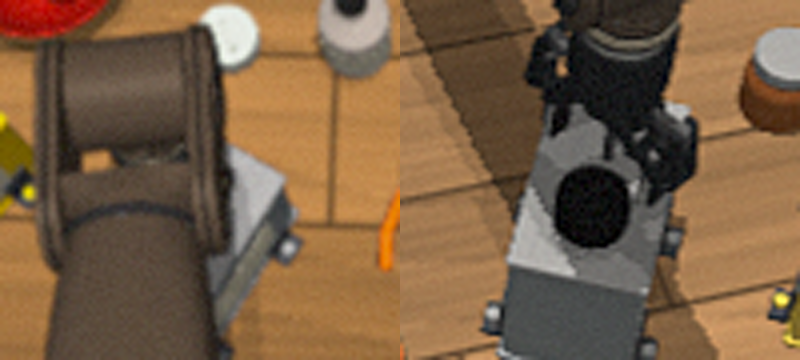

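The picture shows the fingers straddling the cap, about where the projection puts them (tip midpoint near scene (312,170), cap at (308,181)). Descending.

To row units: 46 mm / 750 = 0.0613, 36 mm / 750 = 0.048.

Call:
send_rows(rows="0 0 0 0 0 0.016 1;0 0 0 0 0 0.032 1;0 0 0 0 0 0.048 1;0 0 0 0 0 0.0613 1;0 0 0 0 0 0.0613 1;0 0 0 0 0 0.0613 1")

```text
time: 3.42
eef_pos: [0.5863, 0.1827, 0.1943]
tcp_rot: [0.5, 0.866, 0.0, 0.0]
contact_force: [0.0, 0.1, -0.3]
opening: 1.001
finger_force: 0.0
```

```bash
python3 g.py .587 .181 .193 30
```

```text
t 3.425 pos [0.5863 0.1827 0.1943] yaw 29.99 F [ 0.03  0.05 -0.31] op 1.001324897002416
turn [ 0.03  0.01 -0.01] shift [-1.8 -0.2  1.3]
```

To row units: -1.8 mm / 750 = -0.0024.

Call:
send_rows(rows="0 0 0 -0.0024 0 0 0.6;0 0 0 -0.0024 0 0 0.5;0 0 0 -0.0024 0 0 0.4;0 0 0 -0.0024 0 0 0.3;0 0 0 -0.0024 0 0 0.2;0 0 0 -0.0024 0 0 0.2", grip_force=20)

```text
time: 4.18
eef_pos: [0.5878, 0.1815, 0.195]
tcp_rot: [0.5, 0.866, 0.001, 0.001]
contact_force: [3.7, 1.2, 2.7]
opening: 0.677
finger_force: 22.1
```

```bash
python3 g.py .587 .181 .193 30
```

```text
t 4.175 pos [0.5878 0.1815 0.195 ] yaw 29.99 F [3.74 1.16 2.68] op 0.6767809006045852
turn [ 0.18  0.05 -0.01] shift [ 0.  -0.9  2. ]
```

To row units: 0.8 mm / 750 = 0.0011.

Call:
send_rows(rows="0 0 0 0 0.0011 0 0.1;0 0 0 0 0.0011 0 -0.1;0 0 0 0 0.0011 0 -0.1;0 0 0 0 0.0011 0 -0.1", grip_force=90)

```text
time: 4.68
eef_pos: [0.5879, 0.1815, 0.1951]
tcp_rot: [0.5, 0.866, 0.0, 0.0]
contact_force: [1.4, 1.0, 5.4]
opening: 0.656
finger_force: 94.0
```

To row units: 2 mm / 750 = 0.0027, 1 mm / 750 = 0.0013.

Call:
send_rows(rows="0 0 0 0 0 0.0013 -0.1;0 0 0 0 0 0.0027 -0.1;0 0 0 0 0 0.0027 -0.1")

```text
time: 5.05
eef_pos: [0.588, 0.1815, 0.1935]
tcp_rot: [0.5, 0.866, 0.0, 0.001]
contact_force: [0.1, 1.0, 7.0]
opening: 0.656
finger_force: 94.1
```

To row units: 1 mm / 750 = 0.0013.

Call:
send_rows(rows="0 0 0 0 0 0.0013 -0.1;0 0 0 0 0 0.0013 -0.1;0 0 0 0 0 0.0013 -0.1")

```text
time: 5.42
eef_pos: [0.588, 0.1815, 0.1927]
tcp_rot: [0.5, 0.866, 0.0, 0.001]
contact_force: [-0.4, 1.4, 8.3]
opening: 0.656
finger_force: 94.1
```

To row units: 1 mm / 750 = 0.0013.

Call:
send_rows(rows="0 0 0 0 0 0.0013 -0.1;0 0 0 0 0 0.0013 -0.1;0 0 0 0 0 0.0013 -0.1")

```text
time: 5.8
eef_pos: [0.588, 0.1815, 0.192]
tcp_rot: [0.5, 0.866, 0.0, 0.001]
contact_force: [0.2, 0.3, 7.7]
opening: 0.653
finger_force: 94.2
```

To row units: 1 mm / 750 = 0.0013.

Call:
send_rows(rows="0 0 0 0 0 0.0013 -0.1;0 0 0 0 0 0.0013 -0.1;0 0 0 0 0 0.0013 -0.1")

```text
time: 6.18
eef_pos: [0.588, 0.1815, 0.1912]
tcp_rot: [0.5, 0.866, 0.0, 0.001]
contact_force: [-0.7, 0.6, 8.9]
opening: 0.652
finger_force: 94.4
```

To row units: 1 mm / 750 = 0.0013.

Call:
send_rows(rows="0 0 0 0 0 0.0013 -0.1;0 0 0 0 0 0.0013 -0.1;0 0 0 0 0 0.0013 -0.1")

```text
time: 6.55
eef_pos: [0.588, 0.1815, 0.1905]
tcp_rot: [0.5, 0.866, 0.0, 0.001]
contact_force: [-0.9, 1.0, 9.9]
opening: 0.653
finger_force: 94.5
```

To row units: 1 mm / 750 = 0.0013.

Call:
send_rows(rows="0 0 0 0 0 0.0013 -0.1;0 0 0 0 0 0.0013 -0.1;0 0 0 0 0 0.0013 -0.1")

```text
time: 6.92
eef_pos: [0.5881, 0.1815, 0.1898]
tcp_rot: [0.5, 0.866, 0.0, 0.001]
contact_force: [-2.0, -0.3, 11.1]
opening: 0.654
finger_force: 94.7
```

Call:
send_rows(rows="0 0 0 0 0 0.0013 -0.1;0 0 0 0 0 0.0013 -0.1;0 0 0 0 0 0.0013 -0.1")

```text
time: 7.3
eef_pos: [0.5881, 0.1815, 0.1897]
tcp_rot: [0.5, 0.866, 0.0, 0.001]
contact_force: [-2.8, -0.5, 13.2]
opening: 0.654
finger_force: 95.1
```

To row units: 1 mm / 750 = 0.0013.

Call:
send_rows(rows="0 0 0 0 0 0.0013 -0.1;0 0 0 0 0 0.0013 -0.1;0 0 0 0 0 0.0013 -0.1")

```text
time: 7.68
eef_pos: [0.5882, 0.1815, 0.1897]
tcp_rot: [0.5, 0.866, 0.0, 0.001]
contact_force: [-4.7, -0.3, 15.2]
opening: 0.654
finger_force: 95.4
```

The stop is at TCP z 0.1897, pressing with about 15 N. Turning now.

To row units: -0.9 mm / 750 = -0.0012, 0.5 mm / 750 = 0.0007, -15 degrees / 60 = -0.25.

Call:
send_rows(rows="0 0 -0.05 0.0007 -0.0012 0 -0.1;0 0 -0.1167 0.0007 -0.0012 0 -0.1;0 0 -0.1833 0.0007 -0.0012 0 -0.1;0 0 -0.25 0.0007 -0.0012 0 -0.1;0 0 -0.25 0.0007 -0.0012 0 -0.1")

```text
time: 8.3
eef_pos: [0.5885, 0.1814, 0.1897]
tcp_rot: [0.383, 0.924, 0.001, 0.003]
contact_force: [-0.5, -0.6, 15.0]
opening: 0.651
finger_force: 95.0
```

```bash
python3 g.py; python3 -c "
from plant import ctrl; print(ctrl.get_state()['wrist_torque'])"
```

```text
t 8.3 pos [0.5885 0.1814 0.1897] yaw 45.02 F [-0.55 -0.6  15.03] op 0.6511942513731445
[0.06432574 0.04160143 0.02112763]
```

To row units: -25 degrees / 60 = -0.4167.

Call:
send_rows(rows="0 0 -0.0833 0 0 0 -0.1;0 0 -0.1667 0 0 0 -0.1;0 0 -0.25 0 0 0 -0.1;0 0 -0.3333 0 0 0 -0.1;0 0 -0.4167 0 0 0 -0.1;0 0 -0.4167 0 0 0 -0.1")

```text
time: 9.05
eef_pos: [0.5886, 0.1815, 0.1897]
tcp_rot: [0.173, 0.985, 0.001, 0.003]
contact_force: [0.2, 0.1, 14.4]
opening: 0.65
finger_force: 95.0
```

To row units: -19 degrees / 60 = -0.3167.

Call:
send_rows(rows="0 0 -0.0833 0 0 0 -0.1;0 0 -0.1667 0 0 0 -0.1;0 0 -0.25 0 0 0 -0.1;0 0 -0.3167 0 0 0 -0.1;0 0 -0.3167 0 0 0 -0.1;0 0 -0.3167 0 0 0 -0.1")

```text
time: 9.8
eef_pos: [0.5886, 0.1815, 0.1897]
tcp_rot: [0.009, 1.0, 0.0, 0.003]
contact_force: [-0.1, 0.3, 13.3]
opening: 0.654
finger_force: 95.0
```

```bash
python3 g.py; python3 -c "
from h import *
print(ctrl.get_state()['wrist_torque']);q=shot('scene')
A=cv2.resize(q['color'][150:210,275:355],(640,480),interpolation=2);cv2.imwrite('pics/z3.png',cv2.convertScaleAbs(A[...,::-1],alpha=2.0))"
```

```text
t 9.8 pos [0.5886 0.1815 0.1897] yaw 89.0 F [-0.08  0.28 13.32] op 0.6535484589976122
[ 0.10335478 -0.04421326  0.05865723]
```

View pics/z3.png

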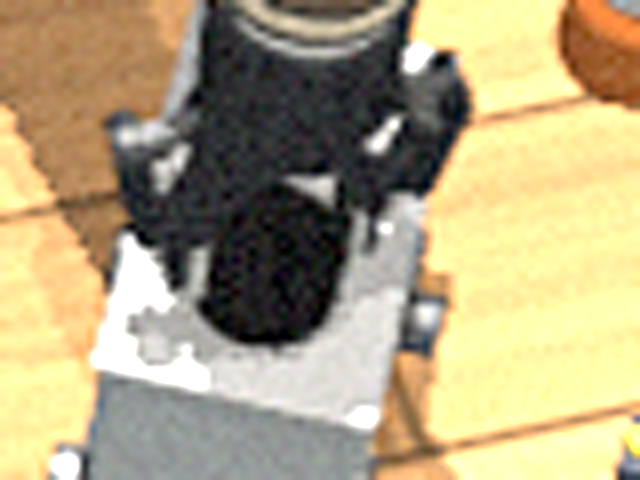

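The picture shows the fingers at ±y holding the cap at (270,260) in the crop, still seated. I'll let up slowly and watch the force.

To row units: -12 mm / 750 = -0.016, -10 mm / 750 = -0.0133.

Call:
send_rows(rows="0 0 0 0 0 -0.0027 -0.1;0 0 0 0 0 -0.0053 -0.1;0 0 0 0 0 -0.008 -0.1;0 0 0 0 0 -0.0107 -0.1;0 0 0 0 0 -0.0133 -0.1;0 0 0 0 0 -0.016 -0.1;0 0 0 0 0 -0.016 -0.1")

```text
time: 10.72
eef_pos: [0.5862, 0.1812, 0.1967]
tcp_rot: [0.009, 1.0, -0.0, -0.0]
contact_force: [1.8, -0.7, 2.8]
opening: 0.648
finger_force: 94.3
```

To row units: -4 mm / 750 = -0.0053, -2 mm / 750 = -0.0027.

Call:
send_rows(rows="0 0 0 0 0 -0.0027 -0.1;0 0 0 0 0 -0.0053 -0.1;0 0 0 0 0 -0.0053 -0.1;0 0 0 0 0 -0.0053 -0.1")

```text
time: 11.22
eef_pos: [0.586, 0.1813, 0.2001]
tcp_rot: [0.009, 1.0, -0.0, -0.001]
contact_force: [2.7, -1.8, -1.5]
opening: 0.654
finger_force: 95.3
```

To row units: -55 mm / 750 = -0.0733, -45 mm / 750 = -0.06.

Call:
send_rows(rows="0 0 0 0 0 -0.0053 -0.1;0 0 0 0 0 -0.0107 -0.1;0 0 0 0 0 -0.0187 -0.1;0 0 0 0 0 -0.0293 -0.1;0 0 0 0 0 -0.04 -0.1;0 0 0 0 0 -0.06 -0.1;0 0 0 0 0 -0.0733 -0.1;0 0 0 0 0 -0.0733 -0.1")

```text
time: 12.22
eef_pos: [0.5872, 0.1816, 0.2578]
tcp_rot: [0.009, 1.0, 0.0, 0.001]
contact_force: [-0.4, -0.0, -0.9]
opening: 0.654
finger_force: 95.6
```

```bash
python3 g.py .467 -.246 .25 90; python3 -c "
from h import *
q=shot('scene')
A=cv2.resize(q['color'][120:220,260:380],(720,600),interpolation=2);cv2.imwrite('pics/z4.png',cv2.convertScaleAbs(A[...,::-1],alpha=1.8))"
```

```text
t 12.225 pos [0.5872 0.1816 0.2578] yaw 88.99 F [-0.42 -0.02 -0.89] op 0.6540539558878888
turn [ 0.02  0.16 -1.01] shift [ 112.7 -429.7    7.3]
```

View pics/z4.png

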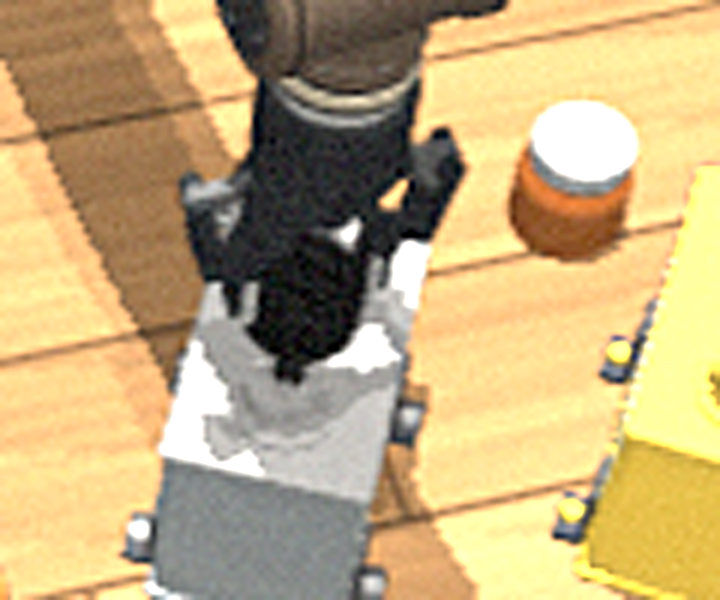

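The cap is off and held in the fingers, near (305,300) in the crop, with the bare neck below it. Carrying it to the tray.

To row units: -410 mm / 750 = -0.5467, -375 mm / 750 = -0.5, 13 degrees / 60 = 0.2167.

Call:
send_rows(rows="0 0 0.0333 0.0133 -0.0467 0 -0.1;0 0 0.0667 0.0333 -0.12 0 -0.1;0 0 0.1 0.0533 -0.1933 0.0027 -0.1;0 0 0.1333 0.0733 -0.2733 0.0067 -0.1;0 0 0.1667 0.0933 -0.3533 0.0093 -0.1;0 0 0.1833 0.112 -0.4267 0.0093 -0.1;0 0 0.2 0.1307 -0.5 0.0093 -0.1;0 0 0.2167 0.144 -0.5467 0.0093 -0.1")

```text
time: 13.28
eef_pos: [0.4702, -0.2286, 0.2484]
tcp_rot: [0.123, 0.992, 0.0, -0.0]
contact_force: [1.0, 0.2, -0.6]
opening: 0.651
finger_force: 95.6
```

Call:
send_rows(rows="0 0 0 0 -0.0267 0 -0.1;0 0 0 0 -0.0267 0.0667 -0.1;0 0 0 0 -0.0267 0.1333 -0.1;0 0 0 0 -0.0267 0.1867 -0.1;0 0 0 0 -0.0267 0.2133 -0.1;0 0 0 0 -0.0267 0.2267 -0.1;0 0 0 0 -0.0267 0.2267 -0.1;0 0 0 0 -0.0267 0.2267 -0.1")

```text
time: 14.28
eef_pos: [0.4674, -0.2463, 0.0803]
tcp_rot: [0.122, 0.993, -0.001, 0.001]
contact_force: [0.3, -0.2, 0.2]
opening: 0.654
finger_force: 95.6
```

```bash
python3 g.py .467 -.246 .04 76; python3 -c "
from h import *
q=shot('scene')
A=cv2.resize(q['color'][160:250,115:235],(720,540),interpolation=2);cv2.imwrite('pics/z5.png',A[...,::-1])"
```

```text
t 14.275 pos [ 0.4674 -0.2463  0.0803] yaw 76.01 F [ 0.3  -0.25  0.18] op 0.6540264753745233
turn [-0.05  0.12  0.01] shift [ 0.5  0.3 40.3]
```

View pics/z5.png

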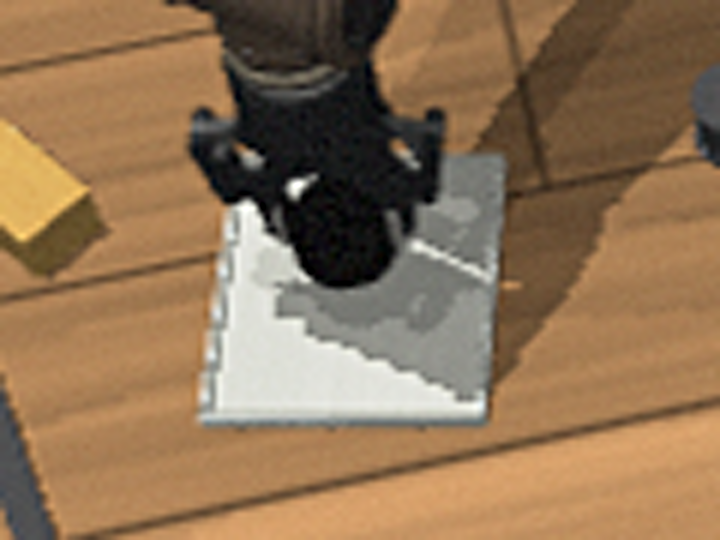

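The cap is held level over the middle of the tray, near (340,240) in the crop. I'll lower it until it touches.

To row units: 42 mm / 750 = 0.056, 40 mm / 750 = 0.0533.

Call:
send_rows(rows="0 0 0 0 0 0.0133 -0.1;0 0 0 0 0 0.0267 -0.1;0 0 0 0 0 0.04 -0.1;0 0 0 0 0 0.048 -0.1;0 0 0 0 0 0.0533 -0.1;0 0 0 0 0 0.056 -0.1;0 0 0 0 0 0.056 -0.1")

```text
time: 15.2
eef_pos: [0.4666, -0.246, 0.037]
tcp_rot: [0.122, 0.993, -0.0, 0.0]
contact_force: [0.5, -0.5, -0.5]
opening: 0.649
finger_force: 95.6
```

To row units: 2 mm / 750 = 0.0027, 1 mm / 750 = 0.0013.

Call:
send_rows(rows="0 0 0 0 0 0.0013 -0.1;0 0 0 0 0 0.0027 -0.1;0 0 0 0 0 0.0027 -0.1")

```text
time: 15.58
eef_pos: [0.4665, -0.2459, 0.035]
tcp_rot: [0.122, 0.993, -0.0, -0.0]
contact_force: [0.1, 0.7, -0.9]
opening: 0.647
finger_force: 95.6
```

To row units: 2 mm / 750 = 0.0027, 1 mm / 750 = 0.0013.

Call:
send_rows(rows="0 0 0 0 0 0.0013 -0.1;0 0 0 0 0 0.0027 -0.1;0 0 0 0 0 0.0027 -0.1")

```text
time: 15.95
eef_pos: [0.4667, -0.246, 0.0338]
tcp_rot: [0.122, 0.993, 0.0, -0.0]
contact_force: [-2.2, 1.5, 6.0]
opening: 0.651
finger_force: 96.3
```

Contact felt. Releasing gently.

Call:
send_rows(rows="0 0 0 0 0 0 0.32;0 0 0 0 0 0 0.38;0 0 0 0 0 0 0.5;0 0 0 0 0 0 0.7;0 0 0 0 0 0 1;0 0 0 0 0 0 1;0 0 0 0 0 0 1;0 0 0 0 0 0 1", grip_force=20)

```text
time: 16.95
eef_pos: [0.4665, -0.2459, 0.033]
tcp_rot: [0.122, 0.993, 0.0, 0.0]
contact_force: [-0.3, -0.2, -0.4]
opening: 0.999
finger_force: 0.0
```

To row units: -200 mm / 750 = -0.2667, -160 mm / 750 = -0.2133.

Call:
send_rows(rows="0 0 0 0 0 -0.0067 1;0 0 0 0 0 -0.02 1;0 0 0 0 0 -0.04 1;0 0 0 0 0 -0.08 1;0 0 0 0 0 -0.1467 1;0 0 0 0 0 -0.2133 1;0 0 0 0 0 -0.2667 1;0 0 0 0 0 -0.2667 1")

```text
time: 17.95
eef_pos: [0.4684, -0.2473, 0.2391]
tcp_rot: [0.122, 0.993, -0.003, 0.005]
contact_force: [0.1, 0.2, -0.1]
opening: 1.001
finger_force: 0.0
```

To row units: 200 mm / 750 = 0.2667, 170 mm / 750 = 0.2267.

Call:
send_rows(rows="0 0 0 0 0.0667 0 1;0 0 0 0 0.1467 0 1;0 0 0 0 0.2267 0 1;0 0 0 0 0.2667 0 1;0 0 0 0 0.2667 0 1;0 0 0 0 0.2667 0 1")

```text
time: 18.7
eef_pos: [0.5145, -0.0522, 0.2325]
tcp_rot: [0.122, 0.993, -0.0, -0.001]
contact_force: [-0.1, -0.7, 0.1]
opening: 1.002
finger_force: 0.0
```

```bash
python3 g.py; python3 - <<'E'
from m import *
q=shot('scene');t=shot('top')
for p in(q,t): print(look(p,'cap'), capfit(p,(.466,-.246),z0=.004))
A=np.hstack([cv2.resize(q['color'][165:255,125:225],(400,360),interpolation=2),cv2.resize(t['color'][190:280,270:370],(400,360),interpolation=2)])
cv2.imwrite('pics/z6.png',cv2.convertScaleAbs(A[...,::-1],alpha=1.3))
E
```

```text
t 18.7 pos [ 0.5145 -0.0522  0.2325] yaw 75.99 F [-0.08 -0.67  0.12] op 1.002297362536865
[(0.76, [0.4768, -0.2421, 0.037], [174.8, 204.5]), (0.75, [0.773, 0.1803, 0.0313], [320.7, 254.7]), (0.69, [0.5934, 0.1872, 0.1537], [309.3, 187.3])] (array([ 0.4687, -0.2464]), array([173.9, 205.6]), 248, 281)
[(0.72, [0.7644, 0.1833, 0.0275], [206.3, 148.2]), (0.7, [0.4606, -0.24, 0.0365], [318.6, 230.6])] (array([ 0.4667, -0.2444]), array([319.2, 229.4]), 173, 229)
```

View pics/z6.png

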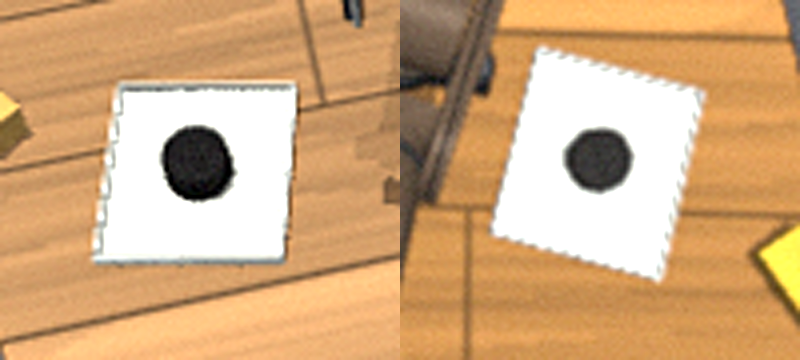

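The cap lies flat in the middle of the tray (left crop (197,163), right crop (598,160)), released and clear of the arm. Handing in.

```bash
python3 -c "
from plant import ctrl; print(ctrl.sign_off())"
```

```text
the job is handed in; nothing more can be done
None
```

I opened the solvent tin and handed the job in at about 19 s: in the last camera check the cap lay flat, open side down, in the middle of the tray, and the arm was clear of it.

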